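# Cover the pot, then draw the knife and hold it ready over the board

### The job

While the broccoli cooks the carrots are to be sliced: first put the steel lid on the pot so that it sits fully home and level, and let go of it. Then draw the big black-handled knife out of the slanted knife block, turn it level with its edge down, and hold it still with the middle of its blade above the chopping board, about 15 cm up; finish while still holding it up there. Leave the carrots, the lemon and the mug where they are, and do not push the pot away.

Things in the scene. Friction and masses are not known exactly. Their poses are not given: they have to be found in the camera images.
- lid_knob (a point): Centre of the upright black knob (28 mm diameter, 30 mm tall) on the loose round steel lid (0.25 kg). The lid's disc is 148 mm across, 5 mm thick, its top face 24 mm below this point; under it a plug of 124 mm diameter, 7 mm deep, drops into the pot. Start: lid right way up on the counter, this point 36 mm up. z axis: up. Seated, this point is 29 mm above pot_rim.
- pot_rim (a point): Centre of the mouth, at rim height, of the round steel pot: outer diameter 140 mm, inner 132 mm, rim 90 mm above the counter, stands loose on the counter (1.3 kg) with broccoli inside below the rim. Two small loop handles reach out to 99 mm from its axis along the pot's own +y and -y, 72 mm up. z axis: up.
- pot: The same pot; origin at the centre of its underside, z up.
- lid: The same lid; origin at the centre of the plug's underside, 36 mm below lid_knob, z up.
- knife_grip (a point): Centre of the knife's black riveted handle: 110 mm long, 20 mm thick (y), 28 mm high (z). x axis: from handle to tip; z: from edge to back of the blade (up when level, edge down); y: square to the blade's flat. Start: in the block, x pointing 45 degrees down, front end of the handle against the slot's mouth, this point 195 mm above the counter. Knife about 0.15 kg.
- knife_blade (a point): Middle of the knife's blade, 130 mm along +x from knife_grip, same axes. The blade is 150 mm long, 32 mm high, 4 mm thick; it must be drawn 150 mm along the knife's -x to be clear of the slot.
- knife: The same knife; origin where the handle meets the blade, 55 mm along +x from knife_grip, same axes.
- block: Fixed light-wood knife block, 90 mm wide, slanted 45 degrees on a foot 200 x 110 mm; origin on the counter under the foot. z up; its slot leads up and to the block's own -x, in its x-z plane; 9 mm wide, 38 mm high (2.5 mm play each side of the blade). A small brown-handled knife stays fixed in it in the same plane, 35 mm below the big handle's axis, square to it.
- slot_mouth (a point): Centre of the slot's mouth on the block's slanted face, about 0.16 m above the counter.
- board_top (a point): Centre of the top face of the fixed wooden chopping board, 280 mm (x) by 200 mm (y), 18 mm thick, flat on the counter; z up. On it lie two carrots and half a lemon, up to 40 mm high.
- board: The same board; origin at the centre of its underside.
- carrot_a: Loose carrot on the board, 150 mm long, 32 mm thick; origin under its middle. Leave alone.
- carrot_b: Loose carrot on the board, 130 mm long, 30 mm thick; origin under its middle. Leave alone.
- lemon: Half a lemon on the board, 62 mm across, 37 mm high; origin at its underside. Leave alone.
- mug: Blue mug, 80 mm across, 95 mm high; origin at its underside. Leave alone.
Mind the look-alikes: they are no part of the job. What is shaped like the lid but red is not meant. Leave any blue look-alike of the pot alone.

How it is judged:
By the outcome, as a careful person would: the job done as asked, in the order asked, and still so for the second after the job is handed in, while the arm keeps its last pose, push and grip.
It also fails if it takes over 64 s, if anything falls off the work surface, if the arm or the gripper's body presses on something with over 40 N, if the wrist force passes 120 N, or if a joint passes its speed limit or range.

### The arm

A 6-joint arm with a two-finger parallel gripper is mounted at the origin on the work surface. World frame = base frame: x ahead of the robot, y to its left, z up, the work surface at z = 0. Lengths are in m, angles in rad, forces in N, time in s.
With the tool pointing down it reaches from about 0.275 to 0.875 m from the base axis. Payload 12.5 kg.
Tool frame: the origin (TCP) lies on the centre line of the jaws, within the pads' length; the fingertips stand r.finger_overhang ahead of it and the grasp point (between the pads) lies 3 mm ahead of it (r.finger_overhang is the distance from the TCP to the fingertips, in m); z points along the fingers, y is the direction in which the jaws open and shut (so a half turn about z gives the same grasp; the last joint's range is limited). The gripper opens to 85 mm and grips with 20 to 120 N. Pads are 22 mm wide; open, the fingers measure 114 mm over their backs; the gripper's body (76 mm by 85 mm) begins 54 mm behind the grasp point. The pads swing forward as they close: fully open they stand 13 mm farther back than shut.
Start: joints at [1.073, 0.351, 1.652, -0, 1.139, -0.085], TCP at [0.221, 0.504, 0.253] pointing down, gripper open.
Joint ranges: [-2.75, 2.75], [-0.79, 2.1], [0.01, 2.65], [-1.57, 4.71], [0.07, 3.14], [-2.87, 2.87]. Speed limits (rad/s): [2.22, 2.22, 2.79, 3.14, 3.14, 3.14].

### API

Orientations are given as a unit quaternion [x, y, z, w].
In Python, from cell import r, optics gives the robot as it stands. The module is installed in compiled form; this text tells all that it offers. Calls block until the motion is done:
- r.move_to(position, orientation): joint-space move of the TCP to a pose.
- r.move_linear(position, rot=None, vel=0.15): straight line of the TCP; rot=None keeps the orientation; vel is the mean speed in m/s.
- r.set_joints(angles): joint-space move.
- r.set_gripper(opening, squeeze=None): opening from 0.0 (shut) to 1.0 (fully open); squeeze is the grip in N (None keeps the last); returns when the fingers have stopped.
- r.sleep(seconds).
- r.inverse_kinematics(position, orientation): joint angles nearest the present ones, or None.
- optics.get_image(name): name is "scene" or "top" or "wrist"; returns a dict with "pixels" (384x512x3 uint8, red, green, blue), "depth" (384x512 float32, m along the optical axis (not along the pixel's ray), 0 where there is no reading), "fx", "fy", "cx", "cy" (pixels), "D" ([k1, k2, p1, p2, k3] as OpenCV has them; the pictures are not rectified), "camera_from_world" (4x4, takes a point from world to camera coordinates); the wrist camera has in their place "mount" (4x4, takes a point from camera to tool coordinates, whose origin is the TCP and whose axes are the flange's). Camera axes: x right, y down, z forward; pixel columns grow to the right and rows downward; lengths in m; the calibration is good to about 2 mm. A picture is of the moment at which its call begins: read the wrist's pose just before it.
A pose or a line that the arm cannot do raises r.PlanningError and nothing moves.
- r.hand_in(): hands the job in, once; it reports no verdict.
Readings, each from a call of its own:
- r.current_t(): time.
- r.current_q(): joint angles.
- r.current_qvel(): joint speeds.
- r.current_effort(): joint torques, N m.
- r.current_tool_pos(): TCP position.
- r.current_ee_rot(): TCP orientation.
- r.current_contact_force(): force on the tool from outside, world axes, zero at the start.
- r.current_torque(): the same for the moment, N m.
- r.current_opening(): opening from 0.0 (shut) to 1.0 (fully open).
Only numpy, scipy, OpenCV 4.12 (cv2) and the standard library are available. Lean on these libraries where they do the work, as an engineer would, in place of code of your own. Each camera call takes 0.05 s, during which the arm holds its last target.

## Working session

There is one attempt and no reset: what is moved stays moved. The work goes in short steps, each a Python script; the robot and the scene stay as the last script left them, time stands still between calls to the robot, and variables do not carry over. Pictures are saved under pics/ and viewed, and the job is handed in when it is done.

```bash
mkdir -p pics; cat > h.py <<'E'
from cell import r, optics
import numpy as np, cv2, pickle
from scipy.spatial.transform import Rotation as R
def grab(n,f=None):
    p=r.current_tool_pos(); q=r.current_ee_rot()
    im=optics.get_image(n); im=dict(im)
    im['tp']=np.array(p); im['tq']=np.array(q)
    if f:
        cv2.imwrite(f'pics/{f}.png',cv2.cvtColor(im['pixels'],cv2.COLOR_RGB2BGR)); pickle.dump(im,open(f'pics/{f}.pkl','wb'))
    return im
def load(f): return pickle.load(open(f'pics/{f}.pkl','rb'))
def T(im):
    if im.get('camera_from_world') is not None: return np.linalg.inv(np.array(im['camera_from_world']))
    M=np.eye(4); M[:3,:3]=R.from_quat(im['tq']).as_matrix(); M[:3,3]=im['tp']
    return M@np.array(im['mount'])
def world(im,u,v,d=None,z=None):
    K=np.array([[im['fx'],0,im['cx']],[0,im['fy'],im['cy']],[0,0,1.]])
    uv=np.stack([np.ravel(u),np.ravel(v)],-1).astype(np.float64)[:,None]
    n=cv2.undistortPoints(uv,K,np.array(im['D'],float))[:,0]
    ray=np.c_[n,np.ones(len(n))]; M=T(im)
    if z is not None:
        w=ray@M[:3,:3].T; return M[:3,3]+w*((z-M[2,3])/w[:,2])[:,None]
    if d is None: d=im['depth'][np.ravel(v).astype(int),np.ravel(u).astype(int)]
    return (ray*np.ravel(d)[:,None])@M[:3,:3].T+M[:3,3]
def cloud(im):
    h,w=im['depth'].shape; v,u=np.mgrid[:h,:w]
    return world(im,u,v,im['depth'].ravel()).reshape(h,w,3)
def crop(f,x0,y0,x1,y1,s,out):
    im=cv2.imread(f'pics/{f}.png')[y0:y1,x0:x1]
    cv2.imwrite(f'pics/{out}.png',cv2.resize(im,None,fx=s,fy=s,interpolation=cv2.INTER_CUBIC))
E
python3 - <<'E'
from h import *
for n in('scene','top'):
    im=grab(n,n+'0'); print(n,T(im).round(3).tolist(),im['fx'],im['D'])
print(r.finger_overhang,r.current_tool_pos(),r.current_ee_rot(),r.current_t())
E
```

```text
scene [[0.815, 0.478, -0.329, 0.866], [0.58, -0.674, 0.458, -0.497], [-0.003, -0.564, -0.826, 1.004], [0.0, 0.0, 0.0, 1.0]] 354.39997660228346 [0.00403591 0.         0.         0.         0.        ]
top [[0.018, -0.98, 0.197, 0.253], [-1.0, -0.019, -0.0, 0.016], [0.004, -0.197, -0.98, 1.402], [0.0, 0.0, 0.0, 1.0]] 384.02883872182235 [-0.08069979  0.          0.          0.          0.        ]
0.022 [0.2204842  0.5035732  0.25280769] [ 2.04917226e-01  9.78779156e-01 -5.19222331e-04 -1.55186586e-04] 0.1
```

View pics/scene0.png

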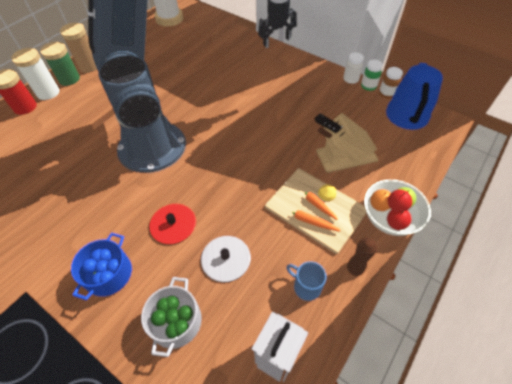

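View pics/top0.png

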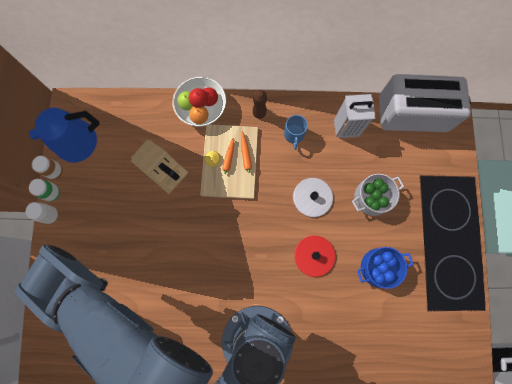

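The steel lid is at top (313,197) and scene (226,258). Its red look-alike is at top (315,257). The steel pot with broccoli is at top (377,195), and the blue look-alike pot is at top (386,268). The knife block is at top (160,167). The box grater at (353,117) could be mistaken for it. Next I'll take close crops and measure.

```bash
python3 - <<'E'
from h import *
a=cv2.imread('pics/top0.png');
c1=cv2.resize(a[150:250,280:420],None,fx=4,fy=4,interpolation=cv2.INTER_CUBIC)
c2=cv2.resize(a[125:205,120:264],None,fx=4,fy=4,interpolation=cv2.INTER_CUBIC)[:, :560]
cv2.imwrite('pics/c.png',np.vstack([c1,c2])[:720])
cv2.imwrite('pics/c.png',cv2.resize(np.vstack([c1,c2]),None,fx=.83,fy=.83))
b=cv2.imread('pics/scene0.png'); cv2.imwrite('pics/d.png',cv2.resize(b[95:260,250:400],None,fx=3.6,fy=3.6,interpolation=cv2.INTER_CUBIC))
for n in('top0','scene0'):
    im=load(n); P=cloud(im); px=im['pixels'].astype(int)
    ok=im['depth']>0
    v,u=np.mgrid[:384,:512]
    # lid: near rough location
    cen=world(im,[313 if n=='top0' else 226],[197 if n=='top0' else 262],z=0.012)[0]; print(n,'lid approx',cen)
    m=ok&(np.hypot(P[...,0]-cen[0],P[...,1]-cen[1])<0.1)
    m1=m&(P[...,2]>0.006)&(P[...,2]<0.02); q=P[m1]
    print(' disc mean',q.mean(0),(q[:,:2].min(0)+q[:,:2].max(0))/2,np.ptp(q,0),len(q))
    m2=m&(P[...,2]>0.03); q=P[m2]; print(' knob',q.mean(0),(q[:,:2].min(0)+q[:,:2].max(0))/2,len(q),q[:,2].max())
    c=world(im,[377 if n=='top0' else 171],[195 if n=='top0' else 318],z=0.07)[0]
    m=ok&(np.hypot(P[...,0]-c[0],P[...,1]-c[1])<0.12)&(P[...,2]>0.083)&(P[...,2]<0.097); q=P[m]
    x=np.linalg.lstsq(np.c_[2*q[:,:2],np.ones(len(q))],(q[:,:2]**2).sum(1),rcond=None)[0]
    print(' pot rim',x[:2],np.sqrt(x[2]+x[:2]@x[:2]),len(q),q[:,2].mean())
    m=ok&(np.hypot(P[...,0]-c[0],P[...,1]-c[1])<0.12)&(P[...,2]>0.03); q=P[m]; rr=np.hypot(*(q[:,:2]-x[:2]).T); s=q[rr>.08]; 
    d=s[:,:2]-x[:2]; sg=np.sign(d[:,0]+1e-9); 
    an=np.arctan2(d[:,1],d[:,0]); print(' handles',len(s), np.degrees(np.angle(np.exp(2j*an).mean())/2), s[:,2].mean())
    print(' table z', np.median(P[ok&(abs(P[...,0]-.35)<.05)&(abs(P[...,1])<.1)][:,2]))
E
```

```text
top0 lid approx [ 0.51592687 -0.19745967  0.012     ]
 disc mean [ 0.51565158 -0.19683811  0.01139308] [ 0.51462333 -0.19131364] [0.18796415 0.16419686 0.01323232] 1137
 knob [ 0.51489537 -0.19594019  0.04887479] [ 0.51554052 -0.19674423] 53 0.058638297990560195
 pot rim [ 0.52097795 -0.41899071] 0.06802283012950745 165 0.08839190482167915
 handles 94 -61.67794303856747 0.07358238175281474
 table z -0.0006396126376269073
scene0 lid approx [ 0.5292633  -0.20900332  0.012     ]
 disc mean [ 0.51954439 -0.20078673  0.01239154] [ 0.51686571 -0.19784779] [0.1465297  0.14634304 0.0126968 ] 1643
 knob [ 0.5196924  -0.20072488  0.04864635] [ 0.51859401 -0.19926552] 88 0.055666730295028555
 pot rim [ 0.52268396 -0.42222655] 0.06747856701669272 363 0.08925537228272015
 handles 182 -61.28075823437944 0.07490929065762343
 table z 0.0007755121390292663
```

View pics/c.png

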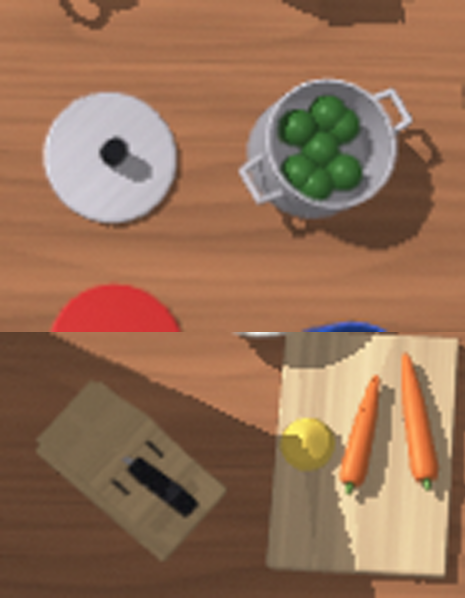

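View pics/d.png

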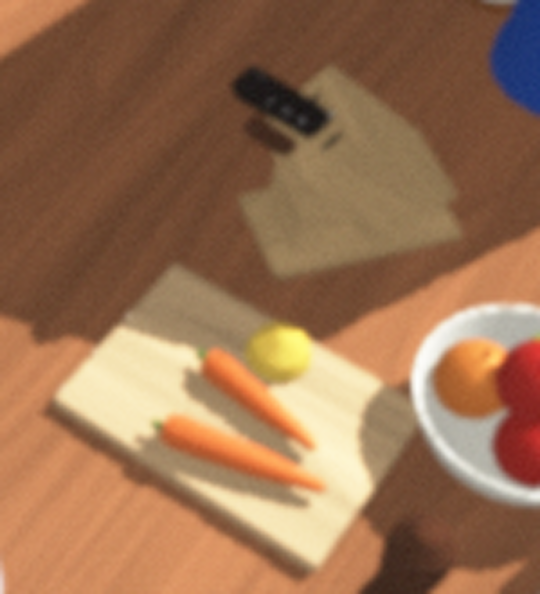

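The crops confirm the choices: the steel lid has an upright knob, and the pot's handles run diagonally. The big black handle leaves the block towards top (190,505 in the crop), which is towards the robot and -y. Next I'll fit the knife, block and board, and check how well the cameras agree (about 4 mm apart).

```bash
python3 - <<'E'
from h import *
for n in('top0','scene0'):
    im=load(n); P=cloud(im); px=im['pixels'].astype(int); ok=im['depth']>0
    v,u=np.mgrid[:384,:512]
    box=(u>130)&(u<190)&(v>138)&(v<195) if n=='top0' else (u>308)&(u<350)&(v>105)&(v<140)
    m=ok&box&(px.max(-1)<60)&(P[...,2]>0.12)
    q=P[m]; c=q.mean(0); U,S,V=np.linalg.svd(q-c); d=V[0]*np.sign(V[0][2]); t=(q-c)@d
    print(n,len(q),'c',c.round(4),'dir up',d.round(3),'len',t.min(),t.max(),'yaw',np.degrees(np.arctan2(d[1],d[0])),'elev',np.degrees(np.arcsin(d[2])),'S',S/np.sqrt(len(q)),'V2',V[2].round(2))
    # board
    hsv=cv2.cvtColor(im['pixels'],cv2.COLOR_RGB2HSV)
    m=ok&(P[...,2]>0.011)&(P[...,2]<0.025)&(abs(P[...,0]-.60)<.2)&(abs(P[...,1]-.02)<.13)
    m=cv2.morphologyEx(m.astype(np.uint8),cv2.MORPH_OPEN,np.ones((5,5)))>0
    k,l,st,_=cv2.connectedComponentsWithStats(m.astype(np.uint8)); i=1+st[1:,4].argmax(); q=P[l==i]
    rc=cv2.minAreaRect((q[:,:2]*1000).astype(np.float32)); print(' board',rc,q[:,2].mean())
    cy=(P[...,2]>0.035)&(np.hypot(P[...,0]-.6,P[...,1]-.03)<.2)&ok
    # things near: mug etc. obstacles
    # block footprint top pts
    m=ok&(P[...,2]>0.03)&(P[...,0]>.45)&(P[...,0]<.72)&(P[...,1]>.12)&(P[...,1]<.36); q=P[m]
    print(' block bbox',q.min(0),q.max(0))
    for nm,(x,y) in dict(lid=(.517,-.198),mug=(.68,-.15),).items():
        q=P[ok&(np.hypot(P[...,0]-x,P[...,1]-y)<.1)&(P[...,2]>.06)]
        if len(q): print(' ',nm,q.min(0),q.max(0))
E
```

```text
top0 147 c [0.555  0.2972 0.2107] dir up [-0.484 -0.625  0.612] len -0.07295035213577922 0.04497476280985306 yaw -127.77067207380831 elev 37.74314257753176 S [0.03743891 0.00826987 0.00642186] V2 [0.37 0.49 0.79]
 board ((648.9548950195312, 84.7796630859375), (135.42373657226562, 279.77764892578125), 87.81198120117188) 0.017376072284561023
 block bbox [0.52232038 0.1203273  0.03004352] [0.69433777 0.35991337 0.24219277]
  mug [ 0.68971951 -0.16708849  0.06019781] [ 0.77887671 -0.0907718   0.10293875]
scene0 217 c [0.5609 0.2895 0.2039] dir up [-0.5   -0.566  0.656] len -0.062477802094948694 0.04577214559416654 yaw -131.46277005659616 elev 41.00061263455179 S [0.03234045 0.00767092 0.00337704] V2 [ 0.82 -0.56  0.14]
 board ((648.347412109375, 81.60655975341797), (140.49591064453125, 281.1057434082031), 88.89875793457031) 0.018401482681175006
 block bbox [0.52438092 0.12035498 0.03014466] [0.6875303  0.35997831 0.24095545]
  mug [ 0.69002459 -0.1701028   0.06034886] [ 0.77810626 -0.09189597  0.09930516]
```

```bash
cat >> h.py <<'E'
def down(yaw): return (R.from_euler('z',yaw)*R.from_euler('x',np.pi)).as_quat()
E
python3 - <<'E'
from h import *
im=load('scene0')
for n in('top0','scene0'):
    im=load(n); P=cloud(im); ok=im['depth']>0
    m=ok&(P[...,2]>0.011)&(P[...,2]<0.025)&(abs(P[...,0]-.65)<.2)&(abs(P[...,1]-.08)<.2)
    m=cv2.morphologyEx(m.astype(np.uint8),cv2.MORPH_OPEN,np.ones((5,5)))
    k,l,st,_=cv2.connectedComponentsWithStats(m); i=1+st[1:,4].argmax(); q=P[l==i]
    rc=cv2.minAreaRect((q[:,:2]*1000).astype(np.float32)); print(' board',rc)
for y in np.arange(-180,180,30):
    o=down(np.radians(y)); a=r.inverse_kinematics([.5175,-.1985,.043],o); b=r.inverse_kinematics([.5218,-.4206,.13],o)
    print(y,None if a is None else np.round(a,2),None if b is None else np.round(b,2))
y=0
E
```

```text
board ((649.633056640625, 115.93073272705078), (198.62266540527344, 280.2843933105469), 88.06428527832031)
 board ((649.2275390625, 113.98543548583984), (202.83920288085938, 280.3016357421875), 88.08963775634766)
-180 [-0.45  0.66  1.77  0.    0.71 -2.02] [-0.75  0.7   1.41  0.    1.03 -2.32]
-150 [-0.45  0.66  1.77 -0.    0.71 -2.54] [-0.75  0.7   1.41  0.    1.03 -2.84]
-120 None None
-90 [-0.45  0.66  1.77 -0.    0.71  2.69] [-0.75  0.7   1.41 -0.    1.03  2.39]
-60 [-0.45  0.66  1.77 -0.    0.71  2.17] [-0.75  0.7   1.41 -0.    1.03  1.87]
-30 [-0.45  0.66  1.77 -0.    0.71  1.64] [-0.75  0.7   1.41 -0.    1.03  1.35]
0 [-0.45  0.66  1.77 -0.    0.71  1.12] [-0.75  0.7   1.41 -0.    1.03  0.82]
30 [-0.45  0.66  1.77 -0.    0.71  0.6 ] [-0.75  0.7   1.41 -0.    1.03  0.3 ]
60 [-0.45  0.66  1.77 -0.    0.71  0.07] [-0.75  0.7   1.41 -0.    1.03 -0.22]
90 [-0.45  0.66  1.77 -0.    0.71 -0.45] [-0.75  0.7   1.41  0.    1.03 -0.75]
120 [-0.45  0.66  1.77  0.    0.71 -0.97] [-0.75  0.7   1.41  0.    1.03 -1.27]
150 [-0.45  0.66  1.77  0.    0.71 -1.5 ] [-0.75  0.7   1.41  0.    1.03 -1.8 ]
```

```bash
python3 - <<'E'
from h import *
t=r.current_t()
r.move_to([.42,.22,.45],down(np.radians(60))); im=grab('wrist','wk'); print(r.current_t()-t); print(np.array(im['mount']).round(3).tolist(), im['fx'])
t=r.current_t()
r.move_to([.51,-.27,.40],down(np.radians(60))); im=grab('wrist','wl'); print(r.current_t()-t)
cv2.imwrite('pics/w.png',np.hstack([cv2.resize(cv2.imread(f'pics/{f}.png'),(400,300)) for f in('wk','wl')]))
E
```

```text
1.525
[[-0.0, -0.964, -0.267, 0.068], [1.0, 0.0, -0.002, 0.001], [0.002, -0.267, 0.964, -0.12], [0.0, 0.0, 0.0, 1.0]] 327.26712481554017
1.8666999999999998
```

View pics/w.png

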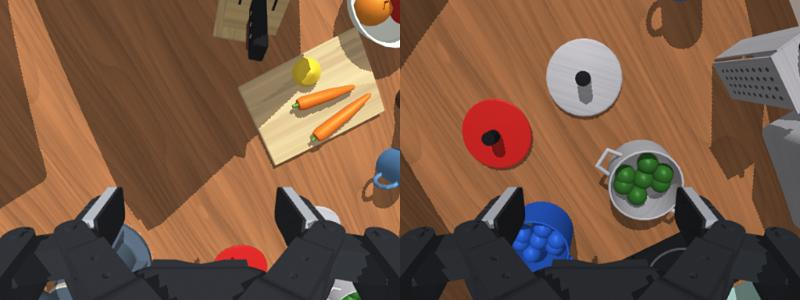

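The wrist view shows the steel lid at about (234,100) px and the steel pot at about (316,235) px. Red and blue look-alikes sit to the left. The knife handle is partly in the other view at about (330,35).

```bash
python3 - <<'E'
from h import *
im=load('wl'); P=cloud(im); ok=im['depth']>0; px=im['pixels'].astype(int)
m=ok&(np.hypot(P[...,0]-.518,P[...,1]+.199)<.1)
def fc(q):
    x=np.linalg.lstsq(np.c_[2*q[:,:2],np.ones(len(q))],(q[:,:2]**2).sum(1),rcond=None)[0]; return x[:2],np.sqrt(x[2]+x[:2]@x[:2])
g=m&(P[...,2]<.02)&(px.min(-1)>120)
mm=cv2.morphologyEx(g.astype(np.uint8),cv2.MORPH_CLOSE,np.ones((25,25)))
ct=max(cv2.findContours(mm,cv2.RETR_EXTERNAL,cv2.CHAIN_APPROX_NONE)[0],key=len)[:,0]
w=world(im,ct[:,0],ct[:,1],z=.012); print('lid rim',fc(w),'disc z',P[g][:,2].mean())
q=P[m&(P[...,2]>.044)]; print('knob top',q.mean(0),len(q),fc(q))
q=P[ok&(np.hypot(P[...,0]-.522,P[...,1]+.42)<.078)&(P[...,2]>.085)&(P[...,2]<.1)]
c,rad=fc(q); print('pot rim',c,rad,len(q),q[:,2].mean())
for _ in range(3):
    rr=np.hypot(*(q[:,:2]-c).T); q=q[abs(rr-rad)<.005]; c,rad=fc(q)
print(c,rad,len(q))
print(r.current_t())
E
```

```text
lid rim (array([ 0.51782725, -0.19626504]), np.float64(0.07274563844500041)) disc z 0.011468100277037912
knob top [ 0.5060687  -0.25286969  0.44666721] 33775 (array([ 0.50013368, -0.26986778]), np.float64(0.04208827892730754))
pot rim [ 0.52265328 -0.42030929] 0.0674690390013778 847 0.08870991558727966
[ 0.52265328 -0.42030929] 0.0674690390013778 847
3.4917
```

```bash
python3 - <<'E'
from h import *
o=down(np.radians(60))
r.set_gripper(0.75,40)
r.move_to([.5176,-.1975,.12],o)
r.move_linear([.5176,-.1975,.044],vel=.12)
print(r.current_contact_force())
r.set_gripper(0.0,45)
print(r.current_opening()*85,r.current_contact_force(),r.current_t())
r.move_linear([.5176,-.1975,.20],vel=.15)
print(r.current_opening()*85,r.current_contact_force())
r.move_linear([.521,-.37,.20],vel=.2)
grab('scene','s1');grab('top','t1');grab('wrist','w1');print(r.current_t(),r.current_tool_pos())
a=cv2.imread('pics/s1.png')[150:384,80:392]; 
cv2.imwrite('pics/w.png',np.hstack([cv2.resize(a,(533,400)),cv2.resize(cv2.imread('pics/w1.png'),(267,200)).repeat(2,0)]))
E
```

```text
[ 0.67856959 -0.44749762  0.40125905]
26.467597135701862 [-1.23456266  1.55824479  4.78746593] 6.1583
26.550677057495808 [ 0.00734272 -0.0474527  -2.40814652]
8.5167 [ 0.52119281 -0.36906826  0.20013864]
```

View pics/w.png

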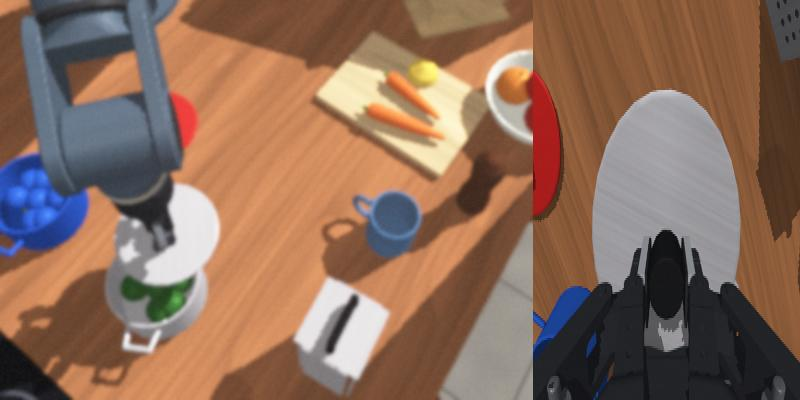

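The lid is held level, with 2.4 N on the wrist matching 0.25 kg. I'll measure its centre and tilt relative to the tool.

```bash
python3 - <<'E'
from h import *
for f in('w1','s1','t1'):
    im=load(f); P=cloud(im); ok=im['depth']>0; px=im['pixels'].astype(int)
    tp=im['tp']
    m=ok&(np.hypot(P[...,0]-tp[0],P[...,1]-tp[1])<.09)&(abs(P[...,2]-(tp[2]-.0315))<.012)&(px.min(-1)>95)
    q=P[m]; A=np.c_[q[:,:2]-tp[:2],np.ones(len(q))]; s=np.linalg.lstsq(A,q[:,2],rcond=None)[0]
    e=np.abs(A@s-q[:,2]); k=e<.003; s=np.linalg.lstsq(A[k],q[k,2],rcond=None)[0]
    print(f,len(q),'tilt deg',np.degrees(s[:2]),'z top-tcp',s[2]-tp[2])
    mm=cv2.morphologyEx(m.astype(np.uint8),cv2.MORPH_OPEN,np.ones((3,3)))
    ct=max(cv2.findContours(mm,cv2.RETR_EXTERNAL,cv2.CHAIN_APPROX_NONE)[0],key=len)[:,0]
    w=world(im,ct[:,0],ct[:,1],z=s[2]); 
    from scipy.optimize import least_squares
    g=least_squares(lambda c:np.hypot(w[:,0]-c[0],w[:,1]-c[1])-.074,tp[:2],loss='soft_l1',f_scale=.001)
    rs=g.fun; print('  centre-tcp',g.x-tp[:2],np.median(abs(np.hypot(*(w[:,:2]-g.x).T)-.074)))
    c=np.array([.5222,-.4205]); q=P[ok&(abs(np.hypot(P[...,0]-c[0],P[...,1]-c[1])-.068)<.006)&(P[...,2]>.085)&(P[...,2]<.096)]
    if len(q)>30: 
        g=least_squares(lambda c:np.hypot(q[:,0]-c[0],q[:,1]-c[1])-.068,c,loss='soft_l1',f_scale=.002); print('  pot',g.x,len(q))
E
```

```text
w1 39787 tilt deg [-0.19676169 -0.01310612] z top-tcp -0.03329756190633992
  centre-tcp [ 0.00052123 -0.00089406] 0.001453937124041689
s1 2101 tilt deg [-0.26162859  0.15273989] z top-tcp -0.03241505865176636
  centre-tcp [ 0.00098989 -0.00080922] 0.002244425464748928
  pot [ 0.52237259 -0.42159835] 213
t1 270 tilt deg [ 0.08175022 -0.57031791] z top-tcp -0.033435547237829294
  centre-tcp [-0.00268484 -0.00076389] 0.0028075805672888865
```

```bash
python3 - <<'E'
from h import *
x,y=.5217,-.4197
r.move_linear([x,y,.16],vel=.15)
f0=np.array(r.current_contact_force())
r.move_linear([x,y,.142],vel=.08)
z=.142
while z>.126:
    z-=.002
    r.move_linear([x,y,z],vel=.05)
    f=np.array(r.current_contact_force())-f0
    print(round(z,4),f.round(2))
    if abs(f[2])>5 or np.hypot(*f[:2])>4: break
print(r.current_t(),r.current_tool_pos())
E
```

```text
0.14 [ 0.2  -0.97  0.72]
0.138 [-0.3  -0.85  0.15]
0.136 [ 0.49 -1.28 -0.1 ]
0.134 [ 1.14 -0.78 -0.15]
0.132 [ 0.54 -1.55 -0.06]
0.13 [ 0.85 -1.51 -0.52]
0.128 [-0.42 -1.28  0.91]
0.126 [-5.85  3.57 16.07]
11.4667 [ 0.52174508 -0.41970858  0.12771987]
```

Free descent until contact at z = 0.128, which is exactly the predicted seat. I'll release and check.

```bash
python3 - <<'E'
from h import *
r.move_linear([.5217,-.4197,.1285],vel=.05)
r.set_gripper(0.7,45)
print(r.current_contact_force())
r.move_linear([.5217,-.4197,.22],vel=.2)
r.move_to([.48,-.33,.36],down(np.radians(60)))
im=grab('wrist','w2'); im2=grab('scene','s2'); print(r.current_t())
from scipy.optimize import least_squares
for im in(im,im2):
    P=cloud(im); ok=im['depth']>0; px=im['pixels'].astype(int)
    c=np.array([.522,-.4205]); m=ok&(np.hypot(P[...,0]-c[0],P[...,1]-c[1])<.08)&(P[...,2]>.088)&(P[...,2]<.11)&(px.min(-1)>95)
    q=P[m]; s=np.linalg.lstsq(np.c_[q[:,:2]-c,np.ones(len(q))],q[:,2],rcond=None)[0]; print(len(q),'tilt',np.degrees(s[:2]),'z',s[2], q.min(0),q.max(0))
crop('w2',150,0,450,225,2.6,'w')
E
```

```text
[-0.77082763  0.44837003 -0.48785107]
13.5667
9286 tilt [-0.10323166 -0.0868391 ] z 0.09429697338981599 [ 0.44903239 -0.49182507  0.0891409 ] [ 0.59563882 -0.34576334  0.10671721]
2546 tilt [-0.13344529 -0.00333614] z 0.09545214993047584 [ 0.44828451 -0.49317443  0.08850627] [ 0.59569936 -0.34719008  0.1099737 ]
```

View pics/w.png

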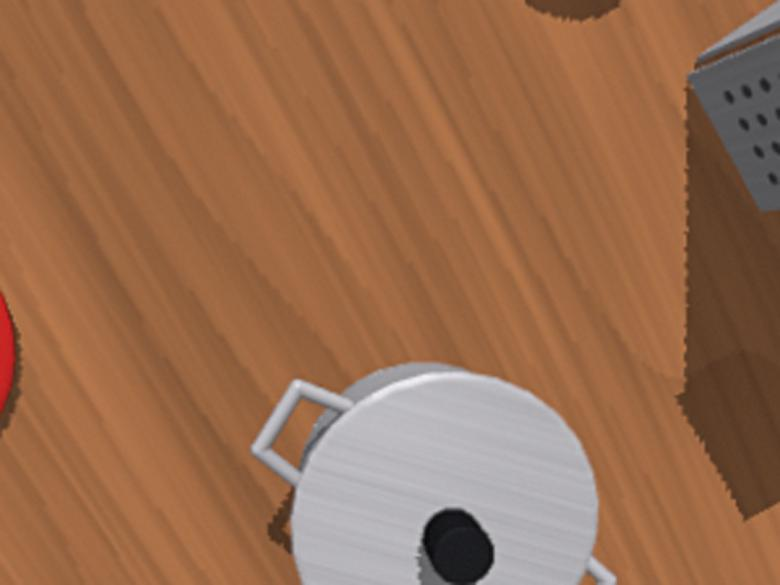

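View pics/s2.png

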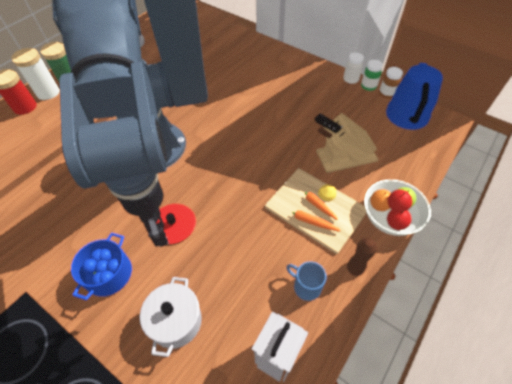

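The lid is seated: top face at 0.095 m and tilt about 0.1°. Next, a close wrist view of the knife.

```bash
python3 - <<'E'
from h import *
r.move_to([.52,.25,.46],down(np.radians(50)))
im=grab('wrist','w3'); print(r.current_t())
crop('w3',106,0,406,260,2.3,'w')
P=cloud(im); ok=im['depth']>0; px=im['pixels'].astype(int)
m=ok&(px.max(-1)<70)&(P[...,2]>.14)&(P[...,2]<.27)&(np.hypot(P[...,0]-.557,P[...,1]-.293)<.09)
m=cv2.morphologyEx(m.astype(np.uint8),cv2.MORPH_OPEN,np.ones((3,3)))
k,l,st,ce=cv2.connectedComponentsWithStats(m); print(st[1:],ce[1:])
i=1+st[1:,4].argmax(); q=P[l==i]; c=q.mean(0); U,S,V=np.linalg.svd(q-c,full_matrices=False); d=V[0]*np.sign(V[0][2]); t=(q-c)@d
print(len(q),c.round(4),d.round(3),t.min(),t.max(),'yaw',np.degrees(np.arctan2(d[1],d[0])),'el',np.degrees(np.arcsin(d[2])),V[1:].round(2),S/np.sqrt(len(q)))
cv2.imwrite('pics/m.png',(l==i).astype(np.uint8)*255)
E
```

```text
15.7333
[[ 272   58    3    3    9]
 [ 229   61    3    9   27]
 [ 243   61   19   87 1510]] [[273.          59.        ]
 [230.          65.        ]
 [251.76490066 105.54172185]]
1510 [0.5575 0.2989 0.2105] [-0.496 -0.615  0.613] -0.06703145855674882 0.043483310715471 yaw -128.87801891348124 el 37.79802682449615 [[-0.79  0.62 -0.02]
 [ 0.37  0.49  0.79]] [0.03355889 0.00556667 0.00473392]
```

View pics/w.png

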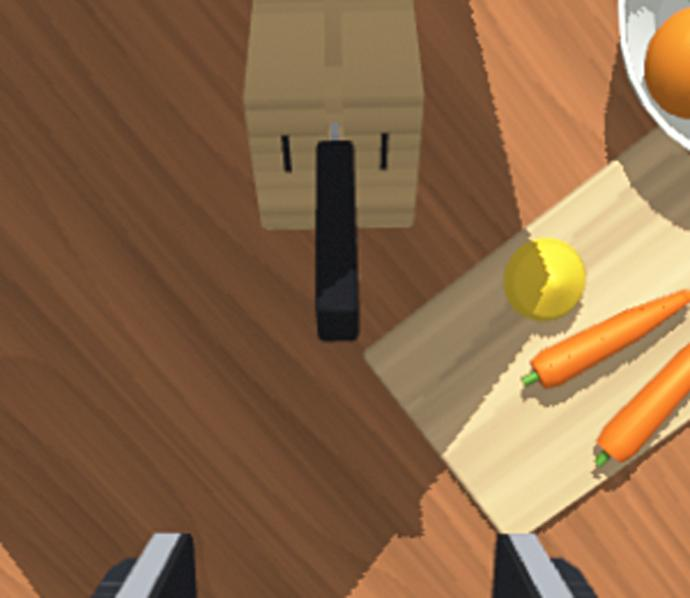

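View pics/m.png

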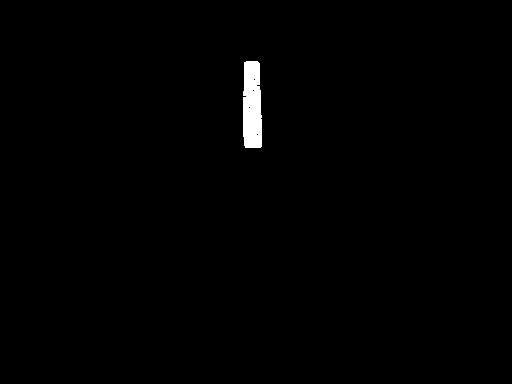

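The handle is clearly seen: crop (337,145) to (337,340). A dark face at its lower end marks the butt. I'll fit the known box.

```bash
python3 - <<'E'
from h import *
from scipy.optimize import minimize
for f in('w3','top0','scene0','s2'):
    im=load(f) if f!='s2' else grab('scene','s2b')
    if f=='s2': pass
    P=cloud(im); ok=im['depth']>0; px=im['pixels'].astype(int)
    m=ok&(px.max(-1)<70)&(P[...,2]>.14)&(P[...,2]<.27)&(np.hypot(P[...,0]-.557,P[...,1]-.293)<.09)
    if f=='w3': m=cv2.morphologyEx(m.astype(np.uint8),cv2.MORPH_OPEN,np.ones((3,3)))
    k,l,st,ce=cv2.connectedComponentsWithStats(m.astype(np.uint8)); i=1+st[1:,4].argmax(); q=P[l==i]
    def loc(p):
        th=p[3]; h=np.array([np.cos(th),np.sin(th)]); c=np.sqrt(.5)
        X=np.r_[h*c,-c]; Z=np.r_[h*c,c]; Y=np.cross(Z,X)
        return (q-p[:3])@np.c_[X,Y,Z]
    def cost(p):
        a=np.abs(loc(p))-np.array([.055,.010,.014])
        out=np.linalg.norm(np.maximum(a,0),axis=1)+np.minimum(a.max(1),0)
        return np.mean(np.sqrt(out**2+.001**2))
    best=min((minimize(cost,np.r_[q.mean(0)-[0,0,.008],th],method='Nelder-Mead',options=dict(maxiter=4000,maxfev=4000,xatol=1e-6,fatol=1e-9)) for th in np.radians([47,51,55])),key=lambda s:s.fun)
    L=loc(best.x); print(f,len(q),best.x[:3].round(4),np.degrees(best.x[3]).round(2),best.fun,'ext',np.percentile(L,[1,50,99],axis=0).round(4).tolist())
print(r.current_t())
E
```

```text
w3 1510 [0.5596 0.3001 0.1923] 49.41 0.0016549378087357127 ext [[-0.0559, -0.0094, -0.0122], [-0.0186, 0.0009, 0.013], [0.0495, 0.0106, 0.0171]]
top0 143 [0.5589 0.3009 0.193 ] 51.04 0.0018807604010938391 ext [[-0.0591, -0.0095, -0.0134], [-0.0286, 0.0004, 0.0117], [0.0445, 0.0103, 0.0173]]
scene0 236 [0.5585 0.2995 0.1929] 51.43 0.001605566090044644 ext [[-0.0569, -0.0129, -0.0133], [-0.0154, -0.0091, 0.0034], [0.0485, 0.0061, 0.0163]]
s2 238 [0.5583 0.2995 0.1934] 51.66 0.0015779325740070478 ext [[-0.0566, -0.0129, -0.0135], [-0.0152, -0.0093, 0.0033], [0.0474, 0.0056, 0.0162]]
15.7833
```

```bash
python3 - <<'E'
from h import *
im=load('w3'); P=cloud(im); ok=im['depth']>0; px=im['pixels'].astype(int)
m=cv2.imread('pics/m.png',0)>0
C=[]
for v in range(63,147):
    us=np.where(m[v])[0]
    if len(us)<12: continue
    q=P[v,us[[0,1,2,-3,-2,-1]]]; C.append(P[v,us].mean(0))
C=np.array(C)
for s in (slice(0,None),slice(0,55),slice(30,None)):
    p=np.polyfit(C[s,0],C[s,1],1); print('handle az',np.degrees(np.arctan(p[0])), np.std(np.polyval(p,C[s,0])-C[s,1]))
# block: left/right edges of wood rows, heights >0.1
hsv=cv2.cvtColor(im['pixels'],cv2.COLOR_RGB2HSV)
b=ok&(P[...,2]>.10)&(P[...,2]<.26)&(np.hypot(P[...,0]-.6,P[...,1]-.35)<.17)&(px.max(-1)>60)
E=[]
for v in range(0,60,2):
    us=np.where(b[v])[0]
    if len(us)>40: E.append(np.r_[P[v,us[0]+1],P[v,us[-1]-1]])
E=np.array(E); print(len(E), np.linalg.norm(E[:,:2]-E[:,3:5],axis=1).round(3))
for k in(0,3):
    p=np.polyfit(E[:,k],E[:,k+1],1); print('edge az',np.degrees(np.arctan(p[0])))
mid=(E[:,:3]+E[:,3:])/2; p=np.polyfit(mid[:,0],mid[:,1],1); print('mid az',np.degrees(np.arctan(p[0])),'at x=.559 y=',np.polyval(p,.559))
c=np.median(E[:,:2]-E[:,3:5],axis=0); print('across az',np.degrees(np.arctan2(c[1],c[0]))-90)
# IK
th=np.radians(51); h=np.array([np.cos(th),np.sin(th)])
for tilt in(0,15,30,45):
    for fl in (1,-1):
        def frame(pitch,g): # tool z tilt from down toward -h by pitch
            Z=np.r_[-h*np.sin(pitch),-np.cos(pitch)]; Y=fl*np.r_[-h[1],h[0],0]; X=np.cross(Y,Z); return R.from_matrix(np.c_[X,Y,Z]).as_quat()
        a=np.radians(tilt); Xk=np.r_[h,-1]*np.sqrt(.5); g=np.array([.559,.300,.194])-.008*Xk
        o=frame(a,g); tz=R.from_quat(o).as_matrix()[:,2]
        q1=r.inverse_kinematics(g-.003*tz,o); q2=r.inverse_kinematics(g-.17*Xk-.003*tz,o)
        of=frame(a-np.pi/4,0); tz=R.from_quat(of).as_matrix()[:,2]
        g3=np.r_[.649,.115,.168]-.138*np.r_[h,0]; q3=r.inverse_kinematics(g3-.003*tz,of)
        print(tilt,fl,[None if x is None else np.round(x,2) for x in(q1,q2,q3)])
E
```

```text
handle az 51.04583293657364 0.0005054926189587947
handle az 50.653941733513044 0.0005433625027363094
handle az 51.35425152179582 0.00045586078950716634
30 [0.087 0.086 0.086 0.086 0.087 0.086 0.086 0.086 0.087 0.087 0.086 0.086
 0.085 0.086 0.086 0.086 0.086 0.086 0.086 0.086 0.086 0.086 0.086 0.085
 0.086 0.087 0.086 0.086 0.087 0.086]
edge az 51.10954880851265
edge az 50.85975861757714
mid az 50.9917401101644 at x=.559 y= 0.3010854977191353
across az 49.58524924324877
0 1 [array([ 0.42,  0.55,  1.48, -0.  ,  1.11, -2.05]), array([ 0.31,  0.23,  1.64, -0.  ,  1.27, -2.15]), array([-0.37,  0.45,  1.98,  1.15,  0.83,  2.58])]
0 -1 [array([ 0.42,  0.55,  1.48, -0.  ,  1.11,  1.1 ]), array([ 0.31,  0.23,  1.64, -0.  ,  1.27,  0.99]), array([-0.37,  0.45,  1.98,  1.15,  0.83, -0.56])]
15 1 [array([ 0.46,  0.66,  1.31, -0.11,  1.41, -1.97]), array([ 0.37,  0.35,  1.5 , -0.13,  1.52, -2.07]), None]
15 -1 [array([ 0.46,  0.66,  1.31, -0.11,  1.41,  1.17]), array([ 0.37,  0.35,  1.5 , -0.13,  1.52,  1.07]), array([-0.27,  0.41,  1.9 ,  0.74,  0.75, -0.12])]
30 1 [array([ 0.49,  0.79,  1.13, -0.2 ,  1.7 , -1.95]), array([ 0.42,  0.47,  1.38, -0.23,  1.76, -2.03]), array([-0.17,  0.42,  1.8 ,  0.32,  0.81, -2.84])]
30 -1 [array([ 0.49,  0.79,  1.13, -0.2 ,  1.7 ,  1.19]), array([ 0.42,  0.47,  1.38, -0.23,  1.76,  1.11]), array([-0.17,  0.42,  1.8 ,  0.32,  0.81,  0.31])]
45 1 [array([ 0.52,  0.92,  0.97, -0.29,  1.98, -1.96]), array([ 0.45,  0.59,  1.28, -0.33,  1.98, -2.03]), array([-0.07,  0.47,  1.7 , -0.  ,  0.98, -2.53])]
45 -1 [array([ 0.52,  0.92,  0.97, -0.29,  1.98,  1.18]), array([ 0.45,  0.59,  1.28, -0.33,  1.98,  1.11]), array([-0.07,  0.47,  1.7 , -0.  ,  0.98,  0.61])]
```

```bash
cat >> h.py <<'E'
TH=np.radians(51.0); A=np.radians(15)
H=np.array([np.cos(TH),np.sin(TH)])
KC=np.array([.559,.3003,.1945]); XK=np.r_[H,-1]*np.sqrt(.5); ZK=np.r_[H,1]*np.sqrt(.5)
G=KC-.007*XK+.005*ZK      # grasp point
def frame(p,th):
    h=np.array([np.cos(th),np.sin(th)]); Z=np.r_[-h*np.sin(p),-np.cos(p)]; Y=np.r_[h[1],-h[0],0]
    return R.from_matrix(np.c_[np.cross(Y,Z),Y,Z])
def tcp(g,o): return g-.003*o.as_matrix()[:,2]
O1=frame(A,TH)
E
python3 - <<'E'
from h import *
for d in(0,.1):
    print(np.round(r.inverse_kinematics(tcp(G,O1)-d*O1.as_matrix()[:,2],O1.as_quat()),2))
for y in(-20,0,20,35,51):
    th=np.radians(y); o=frame(A-np.pi/4,th); h=np.r_[np.cos(th),np.sin(th),0]
    g=np.r_[.649,.115,.168]-.137*h+[0,0,.005]; q=r.inverse_kinematics(tcp(g,o),o.as_quat()); print(y,g.round(3),None if q is None else np.round(q,2))
r.set_gripper(0.62,80)
r.move_to(tcp(G,O1)-.1*O1.as_matrix()[:,2],O1.as_quat())
r.move_linear(tcp(G,O1)-.04*O1.as_matrix()[:,2],vel=.15)
grab('wrist','w4');grab('scene','s4'); print(r.current_t(),r.current_contact_force())
cv2.imwrite('pics/w.png',np.hstack([cv2.resize(cv2.imread('pics/w4.png'),(400,300)),cv2.resize(cv2.imread('pics/s4.png')[60:210,250:450],(400,300),interpolation=2)]))
E
```

```text
[ 0.46  0.66  1.29 -0.11  1.43  1.17]
[ 0.48  0.64  1.1  -0.1   1.64  1.16]
-20 [0.52  0.162 0.173] None
0 [0.512 0.115 0.173] [ 0.17  0.27  2.11 -0.33  0.27  2.04]
20 [0.52  0.068 0.173] [-0.05  0.27  2.11  0.62  0.34  0.63]
35 [0.537 0.036 0.173] [-0.18  0.32  2.03  0.76  0.54  0.16]
51 [0.563 0.009 0.173] [-0.27  0.4   1.9   0.73  0.76 -0.11]
17.425 [-0.35631826  0.41193685  0.26655535]
```

View pics/w.png

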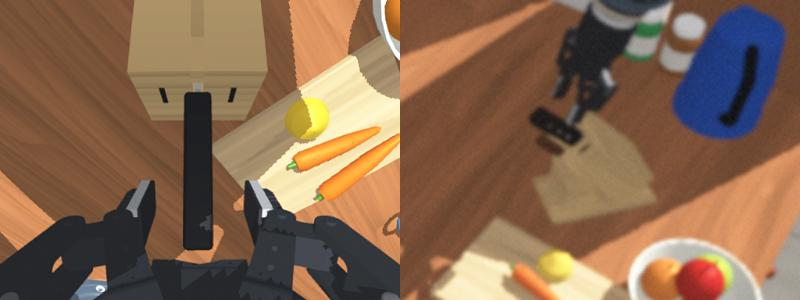

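The handle (x≈198) lies midway between the pads (143 and 260), in line with the block's slot. I'll go in, grip and draw in steps.

```bash
python3 - <<'E'
from h import *
t=tcp(G,O1)
r.move_linear(t,vel=.1)
print('in',r.current_contact_force())
r.set_gripper(0.0,80); print('grip',r.current_opening()*85,r.current_contact_force(),r.current_t())
f0=np.array(r.current_contact_force())
for s in(.005,.02,.05,.09,.13,.175):
    r.move_linear(t-s*XK,vel=.08); f=np.array(r.current_contact_force()); print(s,f.round(2),round(r.current_opening()*85,2))
    if np.linalg.norm(f)>30: break
grab('wrist','w5');grab('scene','s5'); print(r.current_t())
cv2.imwrite('pics/w.png',np.hstack([cv2.resize(cv2.imread('pics/w5.png'),(400,300)),cv2.resize(cv2.imread('pics/s5.png')[60:210,250:450],(400,300),interpolation=2)]))
E
```

```text
in [-0.26813904  0.91364335 -0.22990985]
grip 18.624747053513623 [-0.47554274  0.05016167  4.66271154] 18.375
0.005 [0.28 1.94 3.51] 18.73
0.02 [-0.56  0.04  0.93] 18.69
0.05 [ 0.36 -0.21 -1.67] 18.35
0.09 [ 0.28 -0.34 -0.91] 18.34
0.13 [-0.6  -0.02 -1.92] 18.43
0.175 [-1.05 -0.33 -1.05] 18.74
21.5917
```

View pics/w.png

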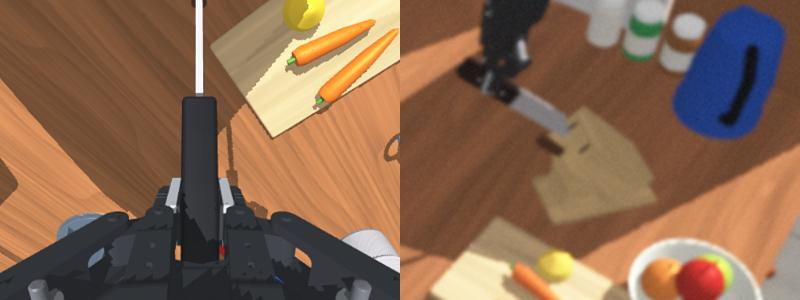

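The blade is out nearly its full length. I'll draw a little further for clearance, then level it.

```bash
python3 - <<'E'
from h import *
t=tcp(G,O1)
r.move_linear(t-.205*XK,vel=.1)
g=G-.205*XK; 
# back off sideways toward robot, then level in small pitch steps
for p in(-15,-30):
    o=frame(np.radians(p),TH); r.move_linear(tcp(g+np.r_[-H*.03,0.03],o),o.as_quat(),vel=.12) if 0 else r.move_to(tcp(g,o),o.as_quat())
grab('scene','s6');grab('wrist','w6'); print(r.current_t(),r.current_tool_pos(),r.current_opening()*85)
cv2.imwrite('pics/w.png',np.hstack([cv2.resize(cv2.imread('pics/w6.png'),(400,300)),cv2.resize(cv2.imread('pics/s6.png')[50:230,210:450],(400,300),interpolation=2)]))
E
```

```text
23.0417 [0.46655663 0.1859874  0.35070686] 18.60391326297754
```

View pics/w.png

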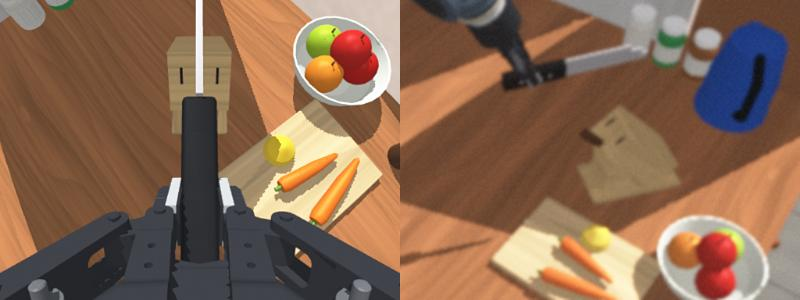

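The knife is free and about level. I'll carry it over the board and measure its attitude there.

```bash
python3 - <<'E'
from h import *
th=np.radians(42); o=frame(np.radians(-30),th); h=np.r_[np.cos(th),np.sin(th),0]
g=np.r_[.649,.115,.168]-.137*h+[0,0,.005]
r.move_to(tcp(g+[0,0,.13],o),o.as_quat())
r.move_linear(tcp(g,o),vel=.12); r.sleep(.3)
ims=[grab(n,n[0]+'7') for n in('scene','wrist','top')]; print(r.current_t(),r.current_tool_pos(),r.current_opening()*85)
for im in ims:
    P=cloud(im); ok=im['depth']>0; L=(P-g)@np.c_[h,np.cross([0,0,1],h),[0,0,1]]
    m=ok&(L[...,0]>.05)&(L[...,0]<.225)&(abs(L[...,1])<.035)&(abs(L[...,2])<.045)
    q=L[m]; 
    if len(q)<20: print('few');continue
    s=np.polyfit(q[:,0],q[:,2],1); y=np.polyfit(q[:,0],q[:,1],1)
    b=q[q[:,0]>.07]
    print(len(q),'x',q[:,0].min(),q[:,0].max(),'pitch',np.degrees(s[0]),'yaw',np.degrees(y[0]),'z',np.percentile(q[:,2],[2,50,98]),'y',np.median(q[:,1]))
    for lo in np.arange(.05,.21,.02):
        c=q[(q[:,0]>=lo)&(q[:,0]<lo+.02)]
        if len(c)>3: print('   ',round(lo,2),len(c),np.percentile(c[:,2],[5,95]).round(4),np.percentile(c[:,1],[5,95]).round(4))
crop('s7',220,80,420,250,3.5,'w')
E
```

```text
25.5 [0.5461039  0.02231951 0.17568435] 18.757801456906073
387 x 0.05022357868394801 0.2116407846596525 pitch 0.07135104646703563 yaw 0.8700128147808932 z [-0.01646193  0.00192331  0.01760607] y -0.0023358138366776264
    0.05 61 [-0.0153  0.012 ] [-0.0106  0.0042]
    0.07 50 [-0.0157  0.0128] [-0.004   0.0005]
    0.09 50 [-0.0158  0.014 ] [-0.004  -0.0001]
    0.11 50 [-0.0148  0.0172] [-0.0042 -0.0001]
    0.13 51 [-0.0121  0.0162] [-0.0046  0.0005]
    0.15 51 [-0.0122  0.0177] [-0.0039 -0.0004]
    0.17 43 [-0.0116  0.0182] [-0.004   0.0003]
    0.19 28 [-0.0102  0.0086] [-0.0037  0.0002]
2229 x 0.05001425287747053 0.1256308680747372 pitch 5.334029974605589 yaw -0.02256476567688957 z [0.00678014 0.00968861 0.01438771] y -0.0007647819000632076
    0.05 1303 [0.007  0.0113] [-0.0094  0.0079]
    0.07 361 [0.011 0.013] [-0.0026  0.001 ]
    0.09 333 [0.0121 0.0141] [-0.0026  0.0011]
    0.11 232 [0.0131 0.0148] [-0.0027  0.0011]
136 x 0.05007463926108268 0.21430316440865002 pitch -0.5925257135791475 yaw -0.3044857794373318 z [-0.01577257  0.0065306   0.01784425] y 0.00151033971822435
    0.05 32 [-0.0088  0.0106] [-0.0077  0.01  ]
    0.07 16 [-0.0117  0.0123] [-0.0013  0.0025]
    0.09 16 [-0.0177  0.0148] [-0.0019  0.0022]
    0.11 16 [-0.015   0.0178] [-0.0004  0.0022]
    0.13 16 [-0.0082  0.0172] [-0.002   0.0026]
    0.15 16 [-0.0124  0.018 ] [-0.0005  0.0023]
    0.17 12 [-0.0098  0.0172] [-0.0011  0.0025]
    0.19 10 [-0.011   0.0079] [-0.0003  0.0023]
```

View pics/w.png

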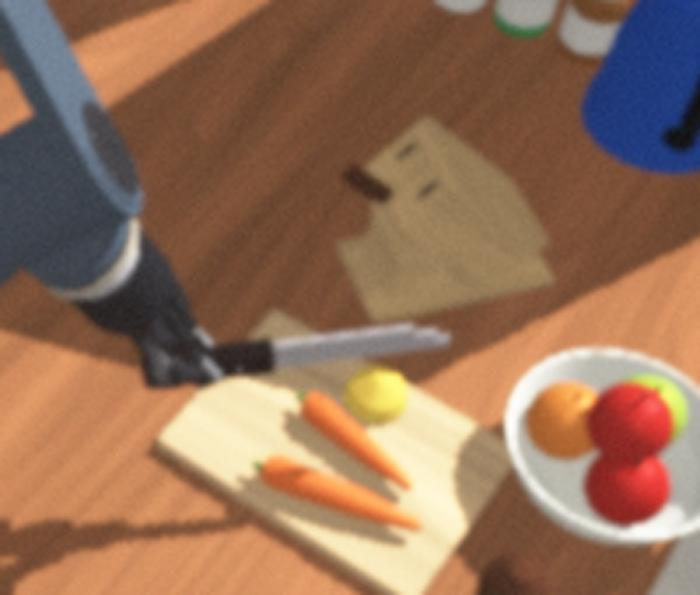

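View pics/w7.png

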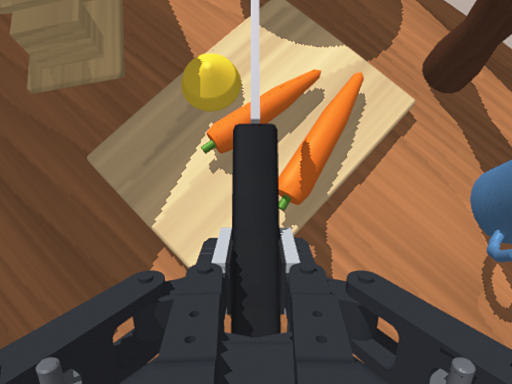

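View pics/t7.png

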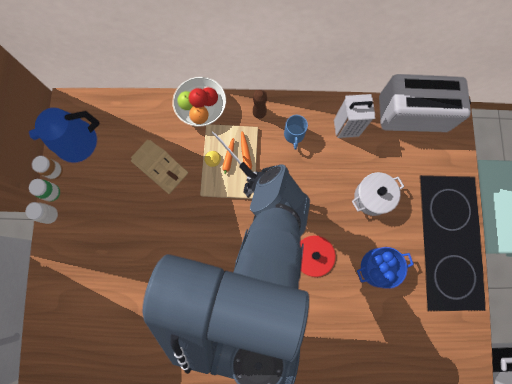

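Knife held: tip at 0.212 m from the grasp, as expected. The spine rises from 12 to 18 mm over 0.11 m, so the tip is about 3° up. I'll correct the pitch and measure again.

```bash
python3 - <<'E'
from h import *
th=np.radians(42); o=frame(np.radians(-27),th); h=np.r_[np.cos(th),np.sin(th),0]
g=np.r_[.649,.115,.168]-.137*h+[0,0,.005]
r.move_linear(tcp(g,o),o.as_quat(),vel=.05); r.sleep(.5)
ims=[grab(n,n[0]+'8') for n in('scene','wrist','top')]; print(r.current_t(),r.current_tool_pos(),r.current_opening()*85,np.abs(r.current_qvel()).max())
for im in ims:
    P=cloud(im); ok=im['depth']>0; L=(P-g)@np.c_[h,np.cross([0,0,1],h),[0,0,1]]
    m=ok&(L[...,0]>-.03)&(L[...,0]<.225)&(abs(L[...,1])<.012)&(abs(L[...,2]+.003)<.03)
    q=L[m]; X=[];Zt=[];Zb=[]
    for lo in np.arange(.068,.17,.01):
        c=q[(q[:,0]>=lo)&(q[:,0]<lo+.01)]
        if len(c)>3: X.append(lo);Zt.append(np.percentile(c[:,2],90));Zb.append(np.percentile(c[:,2],5))
    print('spine pitch',np.degrees(np.polyfit(X,Zt,1)[0]),np.round(Zt,4),'low',np.round(Zb,4),'tip',q[:,0].max())
    c=q[(q[:,0]>-.01)&(q[:,0]<.05)&(q[:,2]>0)]; 
    if len(c)>50: print(' handle top pitch',np.degrees(np.polyfit(c[:,0],c[:,2],1)[0]),np.median(c[:,2]))
E
```

```text
26.4 [0.54617176 0.02241541 0.17568074] 18.772061732805142 0.001649935239599757
spine pitch -0.5195967938848277 [0.0091 0.008  0.0084 0.0084 0.0079 0.0097 0.0074 0.0084 0.007  0.0077
 0.0083] low [-0.021  -0.022  -0.022  -0.021  -0.0202 -0.0219 -0.0214 -0.0208 -0.0198
 -0.0209 -0.0178] tip 0.21125567105699247
 handle top pitch -4.301404006679568 0.006542775304414189
spine pitch -0.07086736165229787 [0.0082 0.0084 0.0084 0.0085 0.0083 0.0082] low [0.0068 0.0069 0.0068 0.0066 0.0067 0.0069] tip 0.12610126589257015
 handle top pitch -4.855091206577802 0.005693216135199963
spine pitch 0.45072431003319485 [0.0084 0.0073 0.0086 0.0079 0.0083 0.0104 0.0082 0.0077 0.0071 0.0089
 0.0098] low [-0.013  -0.0129 -0.0185 -0.014  -0.0233 -0.0094 -0.0188 -0.018  -0.0233
 -0.008  -0.0156] tip 0.21269007579290225
 handle top pitch -2.3000878953109574 0.005581141277598817
```

```bash
python3 - <<'E'
from h import *
im=load('t8'); P=cloud(im); ok=im['depth']>0; px=im['pixels'].astype(int)
m=ok&(np.hypot(P[...,0]-.522,P[...,1]+.4205)<.08)&(P[...,2]>.085)&(P[...,2]<.105)&(px.min(-1)>95); q=P[m]
s=np.linalg.lstsq(np.c_[q[:,:2]-[.522,-.4205],np.ones(len(q))],q[:,2],rcond=None)[0]; print('lid tilt',np.degrees(s[:2]),'z',s[2])
im0=load('scene0'); im1=load('s8')
cv2.imwrite('pics/w.png',cv2.resize(cv2.imread('pics/s8.png'),(800,600)))
r.sleep(.5); print(r.current_contact_force(),r.current_tool_pos())
E
```

```text
lid tilt [ 0.20360117 -0.0580328 ] z 0.09400319635120646
[-0.51106327  0.34210387 -1.66184092] [0.54618018 0.02240412 0.17568365]
```

View pics/w.png

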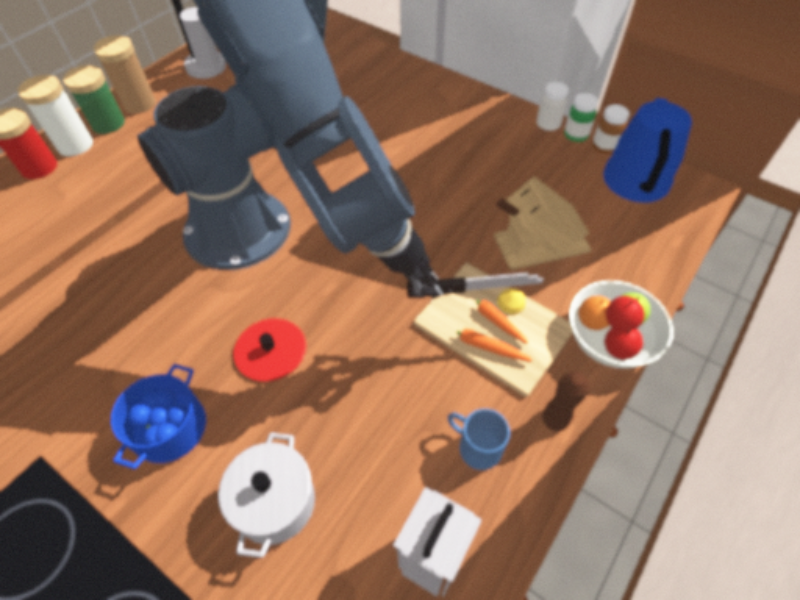

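The lid is seated on the steel pot at (267,495), and the knife is level above the board at (500,283). The carrots, lemon and mug are where they were. Handing in.

```bash
python3 -c "
from h import *
r.hand_in(); print(r.current_t())"
```

```text
the job is handed in; nothing more can be done
the job is handed in; nothing more can be done
```

The job is handed in after about 27 s of robot time. The steel lid is on the pot and released, and the big knife is held level, edge down, over the chopping board.

- **Lid:** After release its top face measured 94–95 mm up, against 95 mm expected when seated. Its tilt was about 0.2° or less.
- **Knife:** The spine was level within about 0.5° in all three cameras. The blade's middle was over the board's centre, about 0.167 m above the counter, so about 15 cm above the board. The grip was steady, with about 1.7 N on the wrist.
- **Rest of the scene:** The pot stayed in place, and the carrots, lemon, mug and look-alikes looked untouched in the last picture. I judged these by eye and did not measure them again.

Two checks did not agree at first:
- **Knife pitch:** The tip was about 3° up on first measurement. I corrected the pitch and measured again.
- **Handle slope:** A rough fit along the top of the handle still showed 2–5° of slope. I put that down to finger pixels in the fit and relied on the blade's spine instead.

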